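# Sort cigars by wrapper shade

### The job

Sort the four long banded cigars by shade: lay each one flat in the empty lane of the tray whose sample cigar has the same colour, down between the rails and with its band at the same end as the sample's. Leave the two short cigars lying where they are.

Things in the scene. Friction and masses are not known exactly. Their poses are not given: they have to be found in the camera images.
- cigar_green: Loose long box-pressed cigar, green (candela shade): stiff flat-sided bar 130 x 22 x 19 mm (long, wide, high), rounded edges, about 16 g, lying on the bench. Origin: middle of its underside; x along it towards the head, which wears a white and blue band 32 mm from the middle; z up. Grip across its width.
- cigar_tan: Loose long box-pressed cigar, light tan (claro shade): stiff flat-sided bar 130 x 22 x 19 mm (long, wide, high), rounded edges, about 16 g, lying on the bench. Origin: middle of its underside; x along it towards the head, which wears a white and blue band 32 mm from the middle; z up. Grip across its width.
- cigar_red: Loose long box-pressed cigar, red-brown (colorado shade): stiff flat-sided bar 130 x 22 x 19 mm (long, wide, high), rounded edges, about 16 g, lying on the bench. Origin: middle of its underside; x along it towards the head, which wears a white and blue band 32 mm from the middle; z up. Grip across its width.
- cigar_black: Loose long box-pressed cigar, almost black (maduro shade): stiff flat-sided bar 130 x 22 x 19 mm (long, wide, high), rounded edges, about 16 g, lying on the bench. Origin: middle of its underside; x along it towards the head, which wears a white and blue band 32 mm from the middle; z up. Grip across its width.
- tray_green: Fixed white tray 170 (x) x 106 (y) mm, sample cigar green (candela shade). Origin under its middle, z up. Empty lane: middle at x 0, y -26, 42 wide, 158 long, floor 5 above the bench; rails 6 thick, tops at 10. Other lane: the sample, sized as the long cigars, strapped down along y +29, band towards +x, top at 25. All mm.
- tray_tan: Fixed white tray 170 (x) x 106 (y) mm, sample cigar light tan (claro shade). Origin under its middle, z up. Empty lane: middle at x 0, y -26, 42 wide, 158 long, floor 5 above the bench; rails 6 thick, tops at 10. Other lane: the sample, sized as the long cigars, strapped down along y +29, band towards +x, top at 25. All mm.
- tray_red: Fixed white tray 170 (x) x 106 (y) mm, sample cigar red-brown (colorado shade). Origin under its middle, z up. Empty lane: middle at x 0, y -26, 42 wide, 158 long, floor 5 above the bench; rails 6 thick, tops at 10. Other lane: the sample, sized as the long cigars, strapped down along y +29, band towards +x, top at 25. All mm.
- tray_black: Fixed white tray 170 (x) x 106 (y) mm, sample cigar almost black (maduro shade). Origin under its middle, z up. Empty lane: middle at x 0, y -26, 42 wide, 158 long, floor 5 above the bench; rails 6 thick, tops at 10. Other lane: the sample, sized as the long cigars, strapped down along y +29, band towards +x, top at 25. All mm.
- short_tan: Loose short cigar without a band, tan, 80 mm long, 18 mm wide, 17 mm high. Not part of this job: stays where it lies. Origin: middle of its underside; x along it, z up.
- short_dark: Loose short cigar without a band, dark brown, 80 mm long, 18 mm wide, 17 mm high. Not part of this job: stays where it lies. Origin: middle of its underside; x along it, z up.
Mind the look-alikes: they are no part of the job. Leave any pink or turquoise look-alike of the cigar_tan alone.

How it is judged:
By the outcome, as a careful person would: the job done as asked, in the order asked, and still so for the second after the job is handed in, with the robot touching nothing.
It also fails if it takes over 120 s, if anything falls off the work surface, if the arm or the gripper's body presses on something with over 40 N, if the wrist force passes 120 N, or if a joint passes its speed limit or range.

### The arm

A 6-joint arm with a two-finger parallel gripper is mounted at the origin on the work surface. World frame = base frame: x ahead of the robot, y to its left, z up, the work surface at z = 0. Lengths are in m, angles in degrees, forces in N, time in s.
With the tool pointing down it reaches from about 0.4 to 0.825 m from the base axis. Payload 7 kg.
Tool frame: the origin (TCP) lies at the very end of the fingers, on their centre line; the grasp point (between the pads) lies hold_point_z behind it (hold_point_z is the distance from the TCP to the grasp point, in m); z points along the fingers, y is the line along which they close (so a half turn about z gives the same grasp; the last joint's range is limited). The gripper opens to 88 mm and grips with 3 to 60 N. Pads are 19 mm wide; open, the fingers measure 130 mm over their backs; the gripper's body (78 mm by 193 mm) begins 47 mm behind the grasp point.
Start: joints at [80.85, 20.546, 0.682, 0, -70.136, -16.507], TCP at [0.292, 0.608, 0.227] pointing down, gripper open.
Joint ranges: [-176.03, 176.03], [-82.01, 121.73], [-58.28, 71.71], [-173.87, 95.51], [-174.79, -0.11], [-173.66, 173.66]. Speed limits (degrees/s): [136.94, 136.94, 172.46, 180, 180, 180].

### API

Orientations are given as [roll, pitch, yaw] about the fixed x, y, z axes, in that order (R = Rz(yaw) Ry(pitch) Rx(roll)).
In Python, from plant import get_obs, snapshot, close_job, hold_point_z gives the robot as it stands.
- The arm moves only by the tool play_rows, never from a script. Its argument "commands" is a list that holds one entry, the list of rows, each a list of 7 numbers: the shift along the tool's x, y, z in cm, then the turn, a rotation vector about the tool's x, y, z in degrees, then the opening, from 0 (shut) to 1 (fully open). In form: [[[x, y, z, ax, ay, az, fingers], ...]]. A call has 1 to 20 rows; each row is the pose to reach, as a shift and turn from the pose commanded when the call began, along the tool's axes at that moment; what a row does not reach only later rows make up. A row lasts 1/12 s, in which the tool goes at most 41.7 mm and 7.16 degrees, less where a joint would pass 70% of its speed; a pose out of reach is approached as far as the arm can. A call with a gripper value outside its range is refused whole. The fingers move at their own pace and stop on an object; the grip force is fixed at half the most. Time passes only in rows, so rows that repeat a pose let the fingers close. It gives the time, the measured TCP pose, the force, the opening and the grip force at its end, in the units of the state.
- get_obs(): the state, without advancing time (a new reading comes with each control period).
- snapshot(name): name is "scene" or "side" or "wrist"; returns a dict with "frame" (480x640x3 uint8, red, green, blue), "camera_matrix" (3x3 intrinsics, pixels), "dist" ([k1, k2, p1, p2, k3] as OpenCV has them; the pictures are not rectified), "origin" and "attitude" of the camera in the world. Camera axes: x right, y down, z forward; pixel columns grow to the right and rows downward; lengths in m; the calibration is good to about 2 mm. A picture is of the moment at which its call begins. There is no depth.
- close_job(): hands the job in; it is judged then, once.
The state is a dict: "clock": time; "joint_pos": joint angles; "qvel": joint speeds; "tau": joint torques, N m; "tool_pos": TCP position; "orientation": TCP orientation; "force": force on the tool from outside, world axes, zero at the start; "moment": the same for the moment, N m; "opening": finger opening in m; "gripper_force": force on a finger pad.
Only numpy, scipy, OpenCV 4.12 (cv2) and the standard library are available. Lean on these libraries where they do the work, as an engineer would, in place of code of your own. Each camera call takes 0.05 s, during which the arm holds its last target. There are 200 camera calls.

## Working session

There is one attempt and no reset: what is moved stays moved. The work goes in short steps, Python scripts to look and compute and a tool call to move; the robot and the scene stay as the last step left them, time stands still between calls to the robot, and variables do not carry over. Pictures are saved under pics/ and viewed, at most 14 in all, crops included, and the job is handed in when it is done.

Besides the shell and the picture viewer there is one more tool, called in YAML: its name, and indented under it one key for each argument. play_rows: Moves the arm, as the interface text tells. Its arguments: {"type":"object","properties":{"commands":{"type":"array","items":{"type":"array","items":{"type":"array","items":{"type":"number"}}}}},"required":["commands"]}

```bash
ls; mkdir -p pics; python3 - <<'E'
from plant import *
import cv2,numpy as np
print(get_obs(),hold_point_z)
for n in ["scene","side","wrist"]:
    s=snapshot(n); cv2.imwrite(f"pics/{n}0.png",s["frame"][:,:,::-1])
    np.savez(f"pics/{n}0.npz",**s)
    print(n,s["camera_matrix"],s["dist"],s["origin"],s["attitude"])
E
```

```text
pics
{'clock': 0.0, 'joint_pos': array([ 8.08495344e+01,  2.05918522e+01,  6.35166314e-01, -2.06283589e-02,
       -7.01368822e+01, -1.65072727e+01]), 'qvel': array([ 0.0354012 , -0.00709663,  0.08997874, -0.09904651,  0.02283849,
       -0.04519893]), 'tau': array([-1.11808067e-04, -5.82728577e+01,  2.93045461e+01,  6.99710771e+00,
        6.76569500e-03, -1.66954387e-04]), 'tool_pos': array([0.2920773 , 0.60799708, 0.22562697]), 'orientation': array([ 1.79904778e+02, -7.99603176e-03, -2.56647566e+01]), 'force': array([-0.24490035,  0.31329234,  0.46237653]), 'moment': array([-0.0190009 ,  0.03575383, -0.0101782 ]), 'gripper_force': 0.0, 'opening': 0.08776619590175232} 0.0188
scene [[454.21420757   0.         320.17864447]
 [  0.         454.21420757 236.53159145]
 [  0.           0.           1.        ]] [-0.07968235  0.          0.          0.          0.        ] [ 0.907205   -0.45111889  0.66601501] [-134.88101969   -0.36972882   51.1828479 ]
side [[495.77808896   0.         332.3041965 ]
 [  0.         495.77808896 246.05513605]
 [  0.           0.           1.        ]] [-0.08884323  0.          0.          0.          0.        ] [ 0.11209502 -0.80511741  0.7294368 ] [-1.29330842e+02  1.06122092e-02 -2.34594257e+01]
wrist [[379.47976294   0.         319.64163422]
 [  0.         379.47976294 240.4090867 ]
 [  0.           0.           1.        ]] [-0.04043633  0.          0.          0.          0.        ] [0.36310058 0.57402551 0.3832721 ] [ 1.63035605e+02 -8.46254837e-02 -1.15626505e+02]
```

View pics/scene0.png

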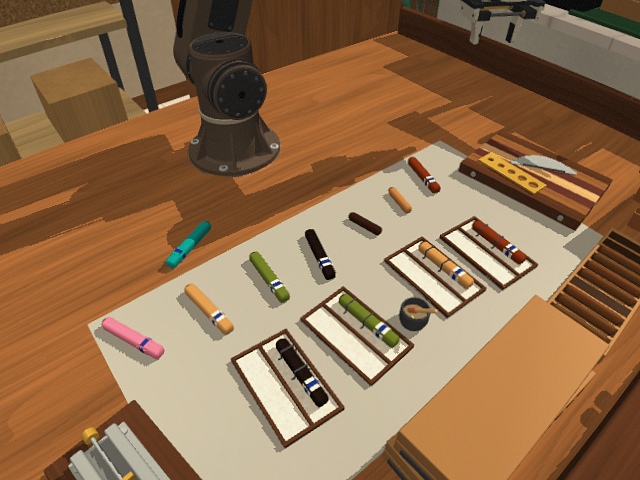

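View pics/side0.png

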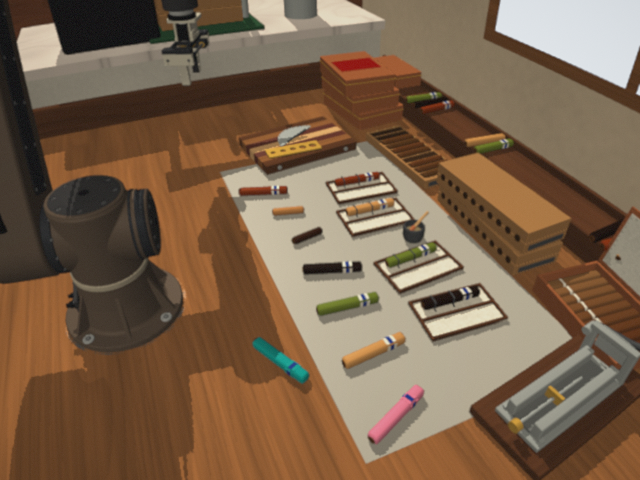

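The long cigars in the scene view are tan (208,308), green (268,275), black (319,253) and red (423,174). Their trays are black (287,385), green (357,335), tan (435,275) and red (490,250).

Candidates for cigar_tan:
- **(208,308):** light tan, long and banded, so this one fits.
- **(132,337):** pink look-alike.
- **(188,243):** turquoise look-alike.
- **(400,199):** short and has no band.

I'll fit box models to both views.

```bash
cat > h.py <<'E'
import numpy as np,cv2
from scipy.spatial.transform import Rotation as R
from scipy.optimize import minimize
class View:
    def __init__(s,d):
        s.K=d["camera_matrix"];s.o=d["origin"];s.R=R.from_euler("xyz",d["attitude"],degrees=True).as_matrix()
        s.im=cv2.undistort(np.ascontiguousarray(d["frame"][:,:,::-1]),s.K,d["dist"])
        s.hsv=cv2.cvtColor(s.im,cv2.COLOR_BGR2HSV); s.D=d["dist"]
    def und(s,p): return cv2.undistortPoints(np.float32(p).reshape(-1,1,2),s.K,s.D,P=s.K)[:,0]
    def proj(s,P):
        c=(np.asarray(P)-s.o)@s.R; return (c/c[:,2:])[:,:2]*s.K[0,0]+s.K[:2,2]
    def plane(s,p,z):
        r=np.c_[(s.und(p)-s.K[:2,2])/s.K[0,0],np.ones(len(p))]@s.R.T
        return s.o+r*((z-s.o[2])/r[:,2:])
    def mask(s,poly,grow,vmax,smin):
        w=np.zeros(s.im.shape[:2],np.uint8)
        p=np.int32(s.und(poly)); cv2.fillPoly(w,[p],255); cv2.polylines(w,[p],True,255,2*grow)
        m=((s.hsv[...,2]<vmax)|(s.hsv[...,1]>smin)).astype(np.uint8)*255&w
        m=cv2.morphologyEx(m,cv2.MORPH_OPEN,np.ones((2,2)))
        n,l,st,_=cv2.connectedComponentsWithStats(m); k=[i for i in range(1,n) if st[i,4]>25]
        pts=np.argwhere(np.isin(l,k))[:,::-1]; return cv2.convexHull(np.int32(pts))[:,0]
def box(L,W,z0,z1,x=0,y=0):
    return np.array([[x+a*L/2,y+b*W/2,z] for a in(-1,1) for b in(-1,1) for z in(z0,z1)])
CIG=lambda L,W,H:box(L,W,0,H)
TRAY=np.r_[box(.170,.106,0,.010),box(.130,.022,.006,.025,0,.029)]
def pose(P,q):
    c,s_=np.cos(q[2]),np.sin(q[2]); z=q[3] if len(q)>3 else 0
    return P@np.array([[c,s_,0],[-s_,c,0],[0,0,1]])+[q[0],q[1],z]
def fit(views,hulls,P,q0,free_z=False):
    S=4
    def ras(p,off):
        m=np.zeros((700,700),np.uint8); cv2.fillConvexPoly(m,np.int32(np.round((p-off+20)*S*16)),1,shift=4); return m
    offs=[h.min(0) for h in hulls]; ms=[ras(h.astype(float),o) for h,o in zip(hulls,offs)]
    def f(u):
        q=u*np.array([.01,.01,.1,.01])[:len(u)]; e=0
        for v,m,o in zip(views,ms,offs):
            a=ras(cv2.convexHull(np.float32(v.proj(pose(P,q))))[:,0],o); e+=1-(a&m).sum()/(a|m).sum()
        return e/len(views)
    q0=np.r_[q0,0.] if free_z else np.array(q0)
    u=q0/np.array([.01,.01,.1,.01])[:len(q0)]
    for _ in range(3): r=minimize(f,u,method="Nelder-Mead",options=dict(initial_simplex=np.r_[[u],u+.6*np.eye(len(u))])); u=r.x
    return u*np.array([.01,.01,.1,.01])[:len(u)],r.fun
CG={"tan":([(187,287),(231,330)],[(345,361),(404,338)],(.13,.022,.019)),"green":([(252,255),(287,298)],[(318,310),(379,297)],(.13,.022,.019)),
"black":([(308,232),(332,276)],[(304,268),(361,267)],(.13,.022,.019)),"red":([(411,159),(437,190)],[(240,191),(287,190)],(.13,.022,.019)),
"short_tan":([(391,188),(410,211)],[(273,211),(304,210)],(.08,.018,.017)),"short_dark":([(350,215),(380,232)],[(293,241),(322,231)],(.08,.018,.017))}
TR={"black":([(232,360),(288,331),(343,405),(285,445)],[(409,295),(478,282),(507,317),(420,339)]),
"green":([(302,319),(343,289),(412,346),(373,382)],[(374,262),(437,243),(463,270),(396,291)]),
"tan":([(386,262),(422,237),(485,286),(447,314)],[(337,210),(386,198),(414,222),(354,236)]),
"red":([(441,237),(475,217),(536,264),(500,287)],[(327,183),(380,172),(397,190),(337,203)])}
E
cat > m.py <<'E'
from h import *
V=[View(np.load(f"pics/{n}0.npz")) for n in("scene","side")]
out={}
def show(h,P,q):
    for v,hh in zip(V,h):
        cv2.polylines(v.im,[hh],True,(255,0,255),1)
        cv2.polylines(v.im,[np.int32(cv2.convexHull(np.float32(v.proj(pose(P,q))))[:,0])],True,(0,255,0),1)
for k,(a,b,d) in CG.items():
    w=V[0].plane(a,.01); dv=w[1]-w[0]; q0=[*w.mean(0)[:2],np.arctan2(dv[1],dv[0])]
    h=[v.mask(p,10,75,85) for v,p in zip(V,(a,b))]
    q,e=fit(V,h,CIG(*d),q0); qz,ez=fit(V,h,CIG(*d),q0,True)
    out[k]=q; print(k,q[:2].round(4),np.degrees(q[2]).round(1),"err",round(e,3),"freez",qz[[0,1,3]].round(4),round(ez,3)); show(h,CIG(*d),q)
for k,(a,b) in TR.items():
    w=V[0].plane(a,.01); dv=w[3]-w[0]
    dv=w[2]-w[1]; q0=[*w.mean(0)[:2],np.arctan2(dv[1],dv[0])]
    h=[v.mask(p,7,110,110) for v,p in zip(V,(a,b))]
    q,e=fit(V,h,TRAY,q0); qz,ez=fit(V,h,TRAY,q0,True)
    out["tray_"+k]=q; print("tray",k,q[:2].round(4),np.degrees(q[2]).round(1),"init",np.round(q0,3),"err",round(e,3),"z",qz[3].round(4)); show(h,TRAY,q)
np.savez("poses.npz",**out)
a=cv2.resize(V[0].im[140:460,90:560],None,fx=1.7,fy=1.7); cv2.imwrite("pics/fit_scene.png",a)
a=cv2.resize(V[1].im[150:450,220:520],None,fx=2,fy=2); cv2.imwrite("pics/fit_side.png",a)
E
python3 m.py
```

```text
tan [ 0.414  -0.3039] 4.9 err 0.185 freez [ 0.4142 -0.3023 -0.0042] 0.179
green [ 0.4197 -0.1765] -7.0 err 0.254 freez [ 0.4182 -0.1741 -0.0051] 0.248
black [ 0.4315 -0.0647] -21.3 err 0.277 freez [ 0.4324 -0.0628 -0.0058] 0.27
red [0.384  0.2916] -19.6 err 0.296 freez [ 0.3833  0.295  -0.0024] 0.288
short_tan [0.4173 0.1767] -16.4 err 0.273 freez [ 0.418   0.1809 -0.004 ] 0.259
short_dark [0.4264 0.062 ] 11.8 err 0.38 freez [ 0.4237  0.0686 -0.006 ] 0.369
tray black [ 0.6139 -0.2791] -4.9 init [ 0.614 -0.278 -0.082] err 0.085 z -0.0036
tray green [ 0.6127 -0.131 ] 4.4 init [ 0.614 -0.131  0.066] err 0.069 z -0.0051
tray tan [0.6115 0.072 ] -3.1 init [ 0.609  0.073 -0.024] err 0.142 z 0.0024
tray red [0.6364 0.2045] -3.5 init [ 0.636  0.205 -0.093] err 0.126 z -0.0074
```

View pics/fit_scene.png

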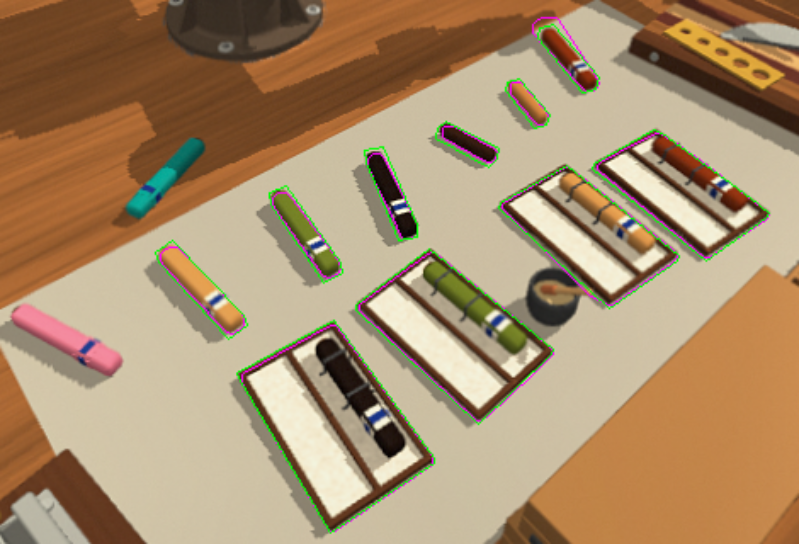

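View pics/fit_side.png

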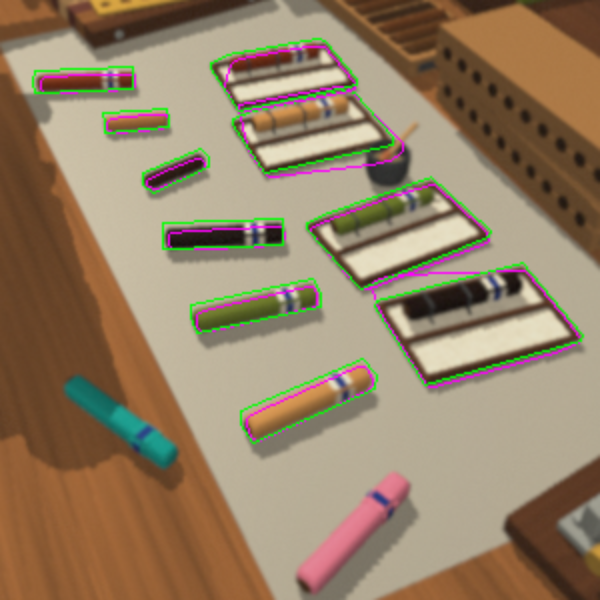

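Overlays fit well in both views: heights come out within about 7 mm of the bench and the sizes match. The pink, turquoise and short cigars are clearly distinct from the one at (208,308). I'll move to the red cigar first and refine its pose with the wrist camera.

```bash
cat > go.py <<'E'
import sys,numpy as np
from plant import get_obs
from scipy.spatial.transform import Rotation as R
def go(x,y,z,yaw):
    o=get_obs(); A=R.from_euler("xyz",o["orientation"],degrees=True); B=R.from_euler("xyz",[180,0,yaw],degrees=True)
    print("t",round(o["clock"],2),"shift cm",(A.inv().apply(np.array([x,y,z])-o["tool_pos"])*100).round(2),"turn",np.degrees((A.inv()*B).as_rotvec()).round(1))
if __name__=="__main__": go(*map(float,sys.argv[1:]))
E
cat > wr.py <<'E'
# refine a cigar pose with the wrist view: name, tag
import sys; from h import *; from plant import snapshot
def refine(name,tag,save=False):
    d=snapshot("wrist"); v=View(d); q=np.load("poses.npz")[name]; P=CIG(.13,.022,.019)
    hull=cv2.convexHull(np.float32(v.proj(pose(P,q))))[:,0]; w=np.zeros((480,640),np.uint8); cv2.polylines(w,[np.int32(hull)],True,255,36); cv2.fillPoly(w,[np.int32(hull)],255)
    m=((v.hsv[...,2]<75)|(v.hsv[...,1]>85)).astype(np.uint8)*255&w
    m=cv2.morphologyEx(m,cv2.MORPH_OPEN,np.ones((5,5)))
    n,l,st,_=cv2.connectedComponentsWithStats(m); k=[i for i in range(1,n) if st[i,4]>150]
    h=cv2.convexHull(np.int32(np.argwhere(np.isin(l,k))[:,::-1]))[:,0]
    S=[.01,.01,.1]
    def f(u):
        a=np.zeros((480,640),np.uint8);b=a.copy()
        g=cv2.convexHull(np.float32(v.proj(pose(P,u*S))))[:,0]
        cv2.fillConvexPoly(a,np.int32(g*16),1,shift=4);cv2.fillConvexPoly(b,np.int32(h),1); return 1-(a&b).sum()/(a|b).sum()
    u=q/S
    for _ in range(3): r=minimize(f,u,method="Nelder-Mead",options=dict(initial_simplex=np.r_[[u],u+.5*np.eye(3)])); u=r.x
    q=u*S; print(name,"wrist",q[:2].round(4),np.degrees(q[2]).round(1),"err",round(r.fun,3))
    cv2.polylines(v.im,[h],True,(255,0,255),1); cv2.polylines(v.im,[np.int32(cv2.convexHull(np.float32(v.proj(pose(P,q))))[:,0])],True,(0,255,0),1)
    if save: cv2.imwrite(f"pics/{tag}.png",v.im)
    return q
if __name__=="__main__":
    from go import go
    q=refine(sys.argv[1],sys.argv[2],len(sys.argv)>3); go(q[0],q[1],.0075,np.degrees(q[2]))
E
python3 go.py .384 .2916 .14 -19.6
python3 - <<'E'
import numpy as np
p=np.load("poses.npz")
for k in("red","tan","black","green"):
    x,y,a=p["tray_"+k]; print(k,"lane",round(x+.026*np.sin(a),4),round(y-.026*np.cos(a),4),round(np.degrees(a),1))
E
```

```text
t 0.15 shift cm [21.99 24.54  8.62] turn [ 0.1 -0.  -6.1]
red lane 0.6348 0.1785 -3.5
tan lane 0.6101 0.046 -3.1
black lane 0.6117 -0.305 -4.9
green lane 0.6147 -0.1569 4.4
```

play_rows:
  commands:
    - [[2.2,2.45,0.9,0,0,-0.6,0.6],[4.4,4.9,1.7,0,0,-1.2,0.6],[6.6,7.35,2.6,0,0,-1.8,0.6],[8.8,9.8,3.4,0,0,-2.4,0.6],[11,12.25,4.3,0,0,-3,0.6],[13.2,14.7,5.2,0,0,-3.7,0.6],[15.4,17.2,6,0,0,-4.3,0.6],[17.6,19.6,6.9,0,0,-4.9,0.6],[19.8,22.1,7.8,0,0,-5.5,0.6],[22,24.5,8.6,0,0,-6.1,0.6],[22,24.5,8.6,0,0,-6.1,0.6],[22,24.5,8.6,0,0,-6.1,0.6],[22,24.5,8.6,0,0,-6.1,0.6]]

```text
clock: 1.23
tool_pos: [0.3848, 0.2925, 0.1409]
orientation: [-180.0, -0.0, -19.6]
force: [0.9, 0.4, -0.5]
opening: 0.0525
gripper_force: 0.0
```

```bash
python3 wr.py red wr_red s
```

```text
red wrist [0.3813 0.288 ] -15.6 err 0.264
t 1.28 shift cm [-0.16  0.6  13.34] turn [-0.  -0.  -3.9]
```

View pics/wr_red.png

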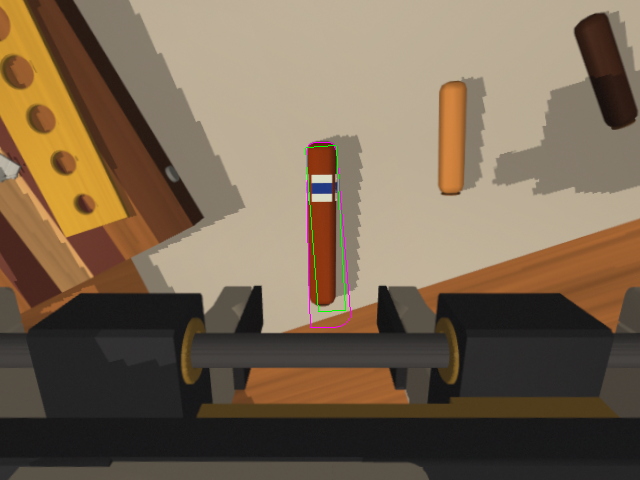

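The red cigar runs from (321,145) to (322,303) in the wrist view. It is parallel to the fingers and centred at column 320, and its band points away from the gripper. The wood at the edge spoilt the mask, so I'll restrict the mask and compute the centre.

```bash
python3 - <<'E'
s=open("wr.py").read()
a=s.index("    m=((v.hsv"); b=s.index("    n,l,st")
s=s[:a]+'''    w[326:]=0; w[285:,:266]=0; w[285:,376:]=0
    lab=cv2.cvtColor(v.im,cv2.COLOR_BGR2LAB).astype(float); seed=np.zeros((480,640),np.uint8)
    c=hull.mean(0); cv2.fillPoly(seed,[np.int32(c+(hull-c)*.35)],1)
    dl=(lab-np.median(lab[seed>0],0))*[.5,1,1]; m=(np.linalg.norm(dl,axis=2)<22).astype(np.uint8)*255&w
    m=cv2.morphologyEx(m,cv2.MORPH_OPEN,np.ones((5,5)))
'''+s[b:]
open("wr.py","w").write(s)
E
python3 wr.py red wr_red2 s
python3 - <<'E'
from h import *; from plant import snapshot
v=View(snapshot("wrist")); w=v.plane([(321,144),(322,304)],.010); print(w.round(4),w.mean(0).round(4),np.linalg.norm(w[1]-w[0]),np.degrees(np.arctan2(*(w[0]-w[1])[1::-1])))
E
```

```text
red wrist [0.3783 0.2888] -13.7 err 0.204
t 1.33 shift cm [-0.45  0.65 13.34] turn [-0.  -0.  -5.9]
[[0.4458 0.2705 0.01  ]
 [0.3227 0.313  0.01  ]] [0.3842 0.2918 0.01  ] 0.13024924127252144 -19.060414425494198
```

Clicking the ends by hand gives (0.3842, 0.2918), −19.1° and a length of 130 mm. That matches the two-view fit, so I'll trust the fits. Descending to grip.

play_rows:
  commands:
    - [[0,0.1,3,0,0,-0.5,0.6],[0,0.1,6,0,0,-0.5,0.6],[0,0.1,9,0,0,-0.5,0.6],[0,0.1,11,0,0,-0.5,0.6],[0,0.1,12.5,0,0,-0.5,0.6],[0,0.1,13.35,0,0,-0.5,0.6],[0,0.1,13.35,0,0,-0.5,0.6],[0,0.1,13.35,0,0,-0.5,0.6],[0,0.1,13.35,0,0,-0.5,0.1],[0,0.1,13.35,0,0,-0.5,0.1],[0,0.1,13.35,0,0,-0.5,0.1],[0,0.1,13.35,0,0,-0.5,0.1],[0,0.1,13.35,0,0,-0.5,0.1],[0,0.1,13.35,0,0,-0.5,0.1]]

```text
clock: 2.55
tool_pos: [0.3843, 0.2916, 0.0075]
orientation: [-180.0, -0.0, -19.1]
force: [0.2, -1.4, 3.9]
opening: 0.0214
gripper_force: 30.0
```

```bash
python3 go.py .6348 .1785 .07 -3.5
```

```text
t 2.55 shift cm [27.37  2.5  -6.25] turn [ -0.   -0.  -15.6]
```

play_rows:
  commands:
    - [[0,0,-2,0,0,0,0.1],[0,0,-5,0,0,0,0.1],[0,0,-8,0,0,0,0.1],[2,0.2,-8,0,0,-1.5,0.1],[5,0.5,-8,0,0,-3,0.1],[8,0.8,-8,0,0,-5,0.1],[11,1.0,-8,0,0,-7,0.1],[14,1.3,-8,0,0,-9,0.1],[17,1.5,-8,0,0,-11,0.1],[20,1.8,-8,0,0,-12.5,0.1],[23,2.1,-8,0,0,-14,0.1],[25.5,2.3,-7.5,0,0,-15,0.1],[27.4,2.5,-6.3,0,0,-15.6,0.1],[27.4,2.5,-6.3,0,0,-15.6,0.1],[27.4,2.5,-6.3,0,0,-15.6,0.1],[27.4,2.5,-6.3,0,0,-15.6,0.1]]

```text
clock: 3.88
tool_pos: [0.6345, 0.1781, 0.0698]
orientation: [180.0, 0.0, -3.5]
force: [0.1, 0.1, 0.3]
opening: 0.0213
gripper_force: 30.0
```

```bash
python3 go.py .6348 .1785 .0135 -3.5; python3 - <<'E'
import sys;from plant import snapshot;import cv2
cv2.imwrite("pics/wpl_red.png",snapshot("wrist")["frame"][:,:,::-1])
E
```

```text
t 3.88 shift cm [ 0.03 -0.05  5.63] turn [0. 0. 0.]
```

View pics/wpl_red.png

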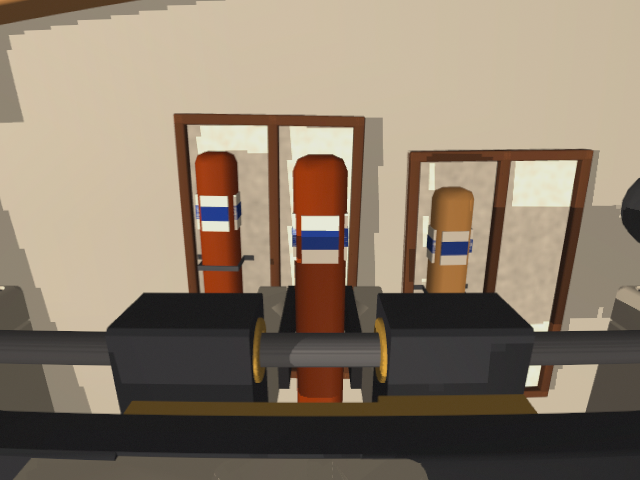

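The red cigar (320,200) is centred over the lane (rails at columns 275 and 357), with its band at the same end as the sample's (band at 218,212). Lowering and releasing.

play_rows:
  commands:
    - [[0,0,2,0,0,0,0.1],[0,0,3.5,0,0,0,0.1],[0,0,4.7,0,0,0,0.1],[0,0,5.3,0,0,0,0.1],[0,0,5.65,0,0,0,0.1],[0,0,5.65,0,0,0,0.1],[0,0,5.65,0,0,0,0.38],[0,0,5.65,0,0,0,0.38],[0,0,5.65,0,0,0,0.38],[0,0,5.65,0,0,0,0.38],[0,0,4,0,0,0,0.38],[0,0,2,0,0,0,0.38],[0,0,-1,0,0,0,0.38],[0,0,-4,0,0,0,0.6],[0,0,-7,0,0,0,0.6],[0,0,-7,0,0,0,0.6],[0,0,-7,0,0,0,0.6]]

```text
clock: 5.35
tool_pos: [0.6362, 0.1789, 0.1429]
orientation: [-179.8, -0.2, -3.5]
force: [-0.5, -0.6, -0.8]
opening: 0.0512
gripper_force: 0.0
```

```bash
python3 go.py .4315 -.0647 .14 -21.3
```

```text
t 5.35 shift cm [-18.96  25.55   0.14] turn [-0.2 -0.2 17.8]
```

play_rows:
  commands:
    - [[-2,2.6,0,0,0,2,0.6],[-4,5.2,0,0,0,4,0.6],[-6,7.8,0,0,0,6,0.6],[-8,10.4,0,0,0,8,0.6],[-10,13.2,0,0,0,10,0.6],[-12,16,0,0,0,12,0.6],[-14,19,0,0,0,14,0.6],[-16,21.5,0,0,0,16,0.6],[-18,24,0,0,0,17,0.6],[-19,25.6,0,0,0,17.8,0.6],[-19,25.6,0,0,0,17.8,0.6],[-19,25.6,0,0,0,17.8,0.6],[-19,25.6,0,0,0,17.8,0.6],[-19,25.6,0,0,0,17.8,0.6]]

```text
clock: 6.52
tool_pos: [0.4303, -0.0654, 0.1398]
orientation: [180.0, 0.0, -21.2]
force: [-0.1, -0.1, 0.3]
opening: 0.0524
gripper_force: 0.0
```

```bash
python3 go.py .4315 -.0647 .0075 -21.3;python3 wr.py black wr_black s
```

```text
t 6.52 shift cm [ 0.09 -0.11 13.23] turn [0.  0.  0.1]
black wrist [ 0.4318 -0.0657] -19.1 err 0.083
t 6.57 shift cm [ 0.17 -0.02 13.23] turn [ 0.   0.  -2.1]
```

View pics/wr_black.png

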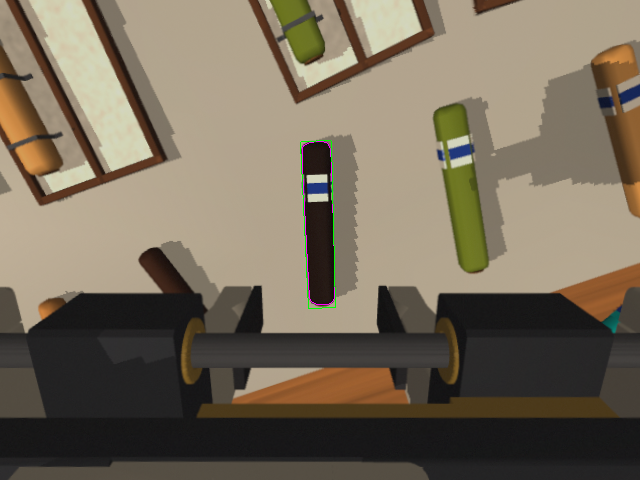

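The black cigar runs from (316,142) to (321,306) and the wrist fit is good, at −19.1°. I'll use the wrist pose to grip, then lift.

play_rows:
  commands:
    - [[0.15,0,3,0,0,-2,0.6],[0.15,0,6,0,0,-2,0.6],[0.15,0,9,0,0,-2,0.6],[0.15,0,11,0,0,-2,0.6],[0.15,0,12.5,0,0,-2,0.6],[0.15,0,13.25,0,0,-2,0.6],[0.15,0,13.25,0,0,-2,0.6],[0.15,0,13.25,0,0,-2,0.1],[0.15,0,13.25,0,0,-2,0.1],[0.15,0,13.25,0,0,-2,0.1],[0.15,0,13.25,0,0,-2,0.1],[0.15,0,13.25,0,0,-2,0.1],[0.15,0,13.25,0,0,-2,0.1],[0.15,0,11,0,0,-2,0.1],[0.15,0,8,0,0,-2,0.1],[0.15,0,5,0,0,-2,0.1],[0.15,0,5,0,0,-2,0.1],[0.15,0,5,0,0,-2,0.1]]

```text
clock: 8.07
tool_pos: [0.4325, -0.066, 0.0919]
orientation: [-179.8, -0.2, -19.3]
force: [-0.2, -0.6, -2.4]
opening: 0.0221
gripper_force: 30.0
```

```bash
python3 go.py .6117 -.305 .07 -4.9
```

```text
t 8.07 shift cm [24.79 16.66  2.24] turn [ -0.1  -0.2 -14.4]
```

play_rows:
  commands:
    - [[2,1.3,0,0,0,-1,0.1],[4.5,3,0,0,0,-2.5,0.1],[7,4.7,0,0,0,-4,0.1],[9.5,6.4,0,0,0,-5.5,0.1],[12,8,0,0,0,-7,0.1],[14.5,9.7,0,0,0,-8.5,0.1],[17,11.4,0,0,0,-10,0.1],[19.5,13.1,0,0,0,-11.5,0.1],[22,14.8,0,0,0,-13,0.1],[24,16.1,1,0,0,-14,0.1],[24.8,16.7,2,0,0,-14.4,0.1],[24.8,16.7,2,0,0,-14.4,0.1],[24.8,16.7,2,0,0,-14.4,0.1],[24.8,16.7,2,0,0,-14.4,0.1]]

```text
clock: 9.23
tool_pos: [0.6094, -0.3051, 0.0693]
orientation: [-180.0, 0.1, -4.9]
force: [-0.8, 1.2, -0.4]
opening: 0.0214
gripper_force: 30.0
```

```bash
python3 go.py .6117 -.305 .0135 -4.9
```

```text
t 9.23 shift cm [ 0.24 -0.02  5.58] turn [-0.   0.1  0. ]
```

play_rows:
  commands:
    - [[0.2,0,2,0,0,0,0.1],[0.2,0,3.5,0,0,0,0.1],[0.2,0,4.7,0,0,0,0.1],[0.2,0,5.3,0,0,0,0.1],[0.2,0,5.6,0,0,0,0.1],[0.2,0,5.6,0,0,0,0.1],[0.2,0,5.6,0,0,0,0.38],[0.2,0,5.6,0,0,0,0.38],[0.2,0,5.6,0,0,0,0.38],[0.2,0,5.6,0,0,0,0.38],[0.2,0,4,0,0,0,0.38],[0.2,0,2,0,0,0,0.38],[0.2,0,-1,0,0,0,0.38],[0.2,0,-4,0,0,0,0.6],[0.2,0,-7,0,0,0,0.6],[0.2,0,-7,0,0,0,0.6],[0.2,0,-7,0,0,0,0.6],[0.2,0,-7,0,0,0,0.6]]

```text
clock: 10.73
tool_pos: [0.6121, -0.3058, 0.1403]
orientation: [-180.0, -0.0, -4.9]
force: [0.8, 0.8, -0.7]
opening: 0.0524
gripper_force: 0.0
```

```bash
python3 go.py .414 -.3039 .14 4.9
```

```text
t 10.73 shift cm [-1.976e+01  1.490e+00  1.000e-02] turn [-0.  -0.  -9.8]
```

play_rows:
  commands:
    - [[-2.5,0.2,0,0,0,-1.2,0.6],[-5,0.4,0,0,0,-2.5,0.6],[-8,0.6,0,0,0,-4,0.6],[-11,0.8,0,0,0,-5.5,0.6],[-14,1,0,0,0,-7,0.6],[-17,1.3,0,0,0,-8.5,0.6],[-19,1.4,0,0,0,-9.5,0.6],[-19.8,1.5,0,0,0,-9.8,0.6],[-19.8,1.5,0,0,0,-9.8,0.6],[-19.8,1.5,0,0,0,-9.8,0.6],[-19.8,1.5,0,0,0,-9.8,0.6]]

```text
clock: 11.65
tool_pos: [0.4146, -0.3043, 0.1398]
orientation: [180.0, 0.0, 4.9]
force: [0.5, 0.1, 0.2]
opening: 0.0525
gripper_force: 0.0
```

```bash
python3 go.py .414 -.3039 .0075 4.9;python3 wr.py tan wr_tan s
```

```text
t 11.65 shift cm [-0.06 -0.05 13.23] turn [0. 0. 0.]
tan wrist [ 0.4136 -0.3024] 5.5 err 0.205
t 11.7 shift cm [-0.09 -0.19 13.22] turn [-0.   0.  -0.5]
```

View pics/wr_tan.png

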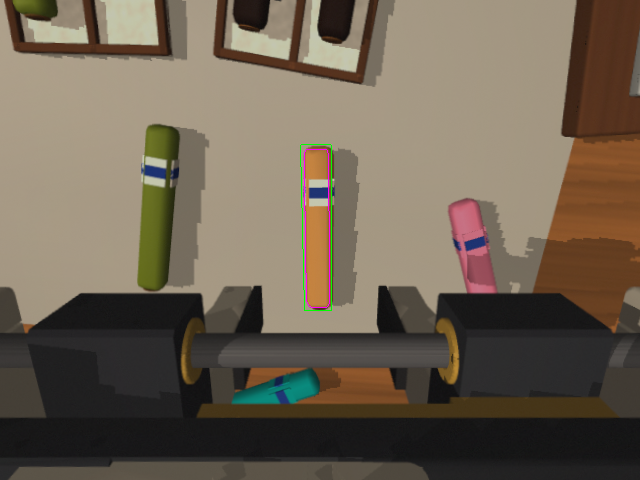

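The tan cigar runs from (318,150) to (318,308), centred between the fingers. Pink (470,245) and turquoise (277,385) are clear of them. Gripping.

play_rows:
  commands:
    - [[-0.1,-0.1,3,0,0,0,0.6],[-0.1,-0.1,6,0,0,0,0.6],[-0.1,-0.1,9,0,0,0,0.6],[-0.1,-0.1,11,0,0,0,0.6],[-0.1,-0.1,12.5,0,0,0,0.6],[-0.1,-0.1,13.25,0,0,0,0.6],[-0.1,-0.1,13.25,0,0,0,0.6],[-0.1,-0.1,13.25,0,0,0,0.1],[-0.1,-0.1,13.25,0,0,0,0.1],[-0.1,-0.1,13.25,0,0,0,0.1],[-0.1,-0.1,13.25,0,0,0,0.1],[-0.1,-0.1,13.25,0,0,0,0.1],[-0.1,-0.1,13.25,0,0,0,0.1],[-0.1,-0.1,11,0,0,0,0.1],[-0.1,-0.1,8,0,0,0,0.1],[-0.1,-0.1,5,0,0,0,0.1],[-0.1,-0.1,4,0,0,0,0.1],[-0.1,-0.1,4,0,0,0,0.1],[-0.1,-0.1,4,0,0,0,0.1]]

```text
clock: 13.28
tool_pos: [0.4129, -0.3032, 0.1006]
orientation: [180.0, -0.1, 4.9]
force: [-0.2, 0.0, -0.0]
opening: 0.0216
gripper_force: 30.0
```

```bash
python3 go.py .6101 .046 .07 -3.1
```

```text
t 13.28 shift cm [ 22.64 -33.1    3.09] turn [ 0.  -0.1  8. ]
```

play_rows:
  commands:
    - [[1.5,-2.2,0,0,0,0.5,0.1],[3.5,-5,0,0,0,1,0.1],[5.5,-8,0,0,0,2,0.1],[7.5,-11,0,0,0,3,0.1],[9.5,-14,0,0,0,3.5,0.1],[11.5,-17,0,0,0,4,0.1],[13.5,-20,0,0,0,5,0.1],[15.5,-23,0,0,0,5.5,0.1],[17.5,-26,0,0,0,6,0.1],[19.5,-29,0,0,0,7,0.1],[21.5,-31.5,0,0,0,7.5,0.1],[22.6,-33.1,0,0,0,8,0.1],[22.6,-33.1,0,0,0,8,0.1],[22.6,-33.1,0,0,0,8,0.1],[22.6,-33.1,0,0,0,8,0.1]]

```text
clock: 14.53
tool_pos: [0.6081, 0.0455, 0.0985]
orientation: [179.9, 0.2, -3.1]
force: [0.4, -0.9, 0.7]
opening: 0.0218
gripper_force: 30.0
```

```bash
python3 go.py .6101 .046 .0135 -3.1; python3 - <<'E'
from h import *; from scipy.optimize import least_squares
V=[View(np.load(f"pics/{n}0.npz")) for n in("scene","side")]
def tri(a,b):
    u=[V[0].und([a])[0],V[1].und([b])[0]]
    r=least_squares(lambda P:np.r_[V[0].proj([P])[0]-u[0],V[1].proj([P])[0]-u[1]],[.65,-.03,.03]); print(r.x.round(3),round(r.cost,1))
tri((414,307),(414,228))   # bowl rim centre
tri((435,309),(427,214))   # stick tip
E
python3 - <<'E'
from plant import snapshot;import cv2
cv2.imwrite("pics/wpl_tan.png",snapshot("wrist")["frame"][:,:,::-1])
E
```

```text
t 14.53 shift cm [ 0.22 -0.07  8.5 ] turn [0.1 0.2 0. ]
[ 0.651 -0.035  0.035] 3.6
[ 0.686 -0.029  0.061] 4.4
```

View pics/wpl_tan.png

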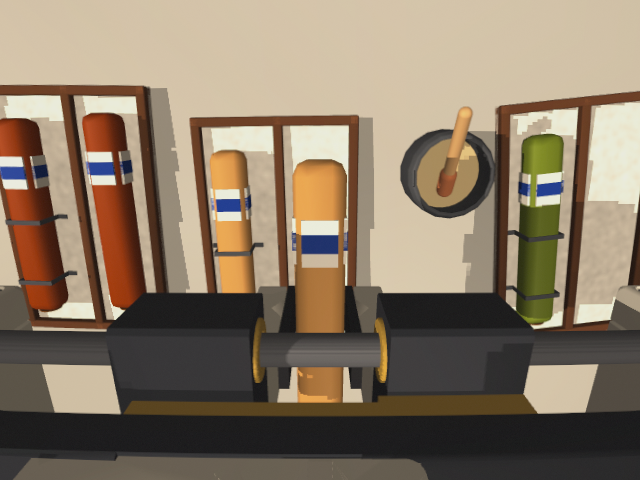

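The tan cigar is centred over its lane (320,200), with its band at the sample's end. The red cigar lies well in its lane (120,200). The stick in the bowl tops out at about 61 mm at x=0.686, clear of the gripper body. Placing.

play_rows:
  commands:
    - [[0.1,0,2.5,0,0,0,0.1],[0.1,0,5,0,0,0,0.1],[0.1,0,6.8,0,0,0,0.1],[0.1,0,8,0,0,0,0.1],[0.1,0,8.5,0,0,0,0.1],[0.1,0,8.5,0,0,0,0.1],[0.1,0,8.5,0,0,0,0.1],[0.1,0,8.5,0,0,0,0.38],[0.1,0,8.5,0,0,0,0.38],[0.1,0,8.5,0,0,0,0.38],[0.1,0,8.5,0,0,0,0.38],[0.1,0,7,0,0,0,0.38],[0.1,0,5,0,0,0,0.38],[0.1,0,2,0,0,0,0.38],[0.1,0,-1,0,0,0,0.6],[0.1,0,-4,0,0,0,0.6],[0.1,0,-4,0,0,0,0.6],[0.1,0,-4,0,0,0,0.6],[0.1,0,-4,0,0,0,0.6]]

```text
clock: 16.17
tool_pos: [0.61, 0.046, 0.14]
orientation: [-180.0, -0.0, -3.1]
force: [-0.5, -0.6, -1.5]
opening: 0.0518
gripper_force: 0.0
```

```bash
python3 go.py .4197 -.1765 .14 -7
```

```text
t 16.17 shift cm [-1.781e+01  2.324e+01 -1.000e-02] turn [-0.  -0.   3.9]
```

play_rows:
  commands:
    - [[-2,2.6,0,0,0,0.4,0.6],[-4,5.2,0,0,0,0.8,0.6],[-6,7.8,0,0,0,1.2,0.6],[-8,10.4,0,0,0,1.7,0.6],[-10,13,0,0,0,2.2,0.6],[-12,15.7,0,0,0,2.6,0.6],[-14,18.3,0,0,0,3,0.6],[-16,20.9,0,0,0,3.5,0.6],[-17.8,23.2,0,0,0,3.9,0.6],[-17.8,23.2,0,0,0,3.9,0.6],[-17.8,23.2,0,0,0,3.9,0.6],[-17.8,23.2,0,0,0,3.9,0.6]]

```text
clock: 17.17
tool_pos: [0.42, -0.1763, 0.1395]
orientation: [180.0, 0.1, -7.0]
force: [-0.4, 0.5, 0.1]
opening: 0.0524
gripper_force: 0.0
```

```bash
python3 go.py .4197 -.1765 .0075 -7;python3 wr.py green wr_green s
```

```text
t 17.17 shift cm [-0.02  0.02 13.2 ] turn [0.  0.1 0. ]
green wrist [ 0.4175 -0.1764] -6.3 err 0.143
t 17.22 shift cm [-0.27  0.07 13.21] turn [ 0.   0.  -0.7]
```

View pics/wr_green.png

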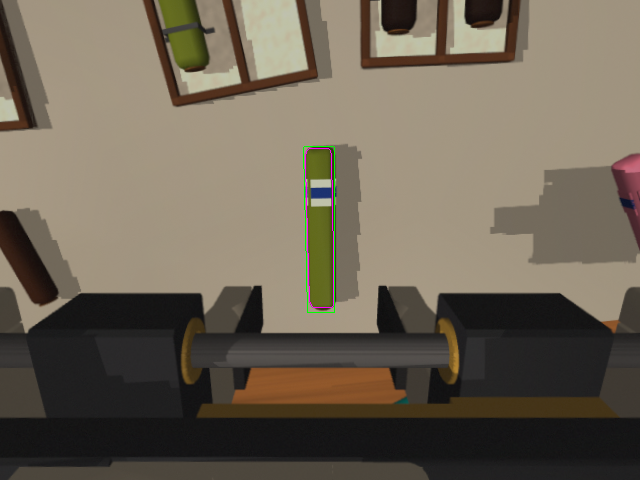

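The green cigar runs from (319,148) to (321,309), well fitted and aligned with the fingers. Gripping.

play_rows:
  commands:
    - [[-0.2,0,3,0,0,-0.5,0.6],[-0.2,0,6,0,0,-0.5,0.6],[-0.2,0,9,0,0,-0.5,0.6],[-0.2,0,11,0,0,-0.5,0.6],[-0.2,0,12.5,0,0,-0.5,0.6],[-0.2,0,13.2,0,0,-0.5,0.6],[-0.2,0,13.2,0,0,-0.5,0.6],[-0.2,0,13.2,0,0,-0.5,0.1],[-0.2,0,13.2,0,0,-0.5,0.1],[-0.2,0,13.2,0,0,-0.5,0.1],[-0.2,0,13.2,0,0,-0.5,0.1],[-0.2,0,13.2,0,0,-0.5,0.1],[-0.2,0,13.2,0,0,-0.5,0.1],[-0.2,0,11,0,0,-0.5,0.1],[-0.2,0,8,0,0,-0.5,0.1],[-0.2,0,5,0,0,-0.5,0.1],[-0.2,0,4,0,0,-0.5,0.1],[-0.2,0,4,0,0,-0.5,0.1],[-0.2,0,4,0,0,-0.5,0.1]]

```text
clock: 18.8
tool_pos: [0.4185, -0.1759, 0.1007]
orientation: [-180.0, -0.1, -6.5]
force: [0.4, -0.3, -1.0]
opening: 0.0216
gripper_force: 30.0
```

```bash
python3 go.py .6147 -.1569 .07 4.4
```

```text
t 18.8 shift cm [19.28 -4.1   3.11] turn [ -0.   -0.1 -10.9]
```

play_rows:
  commands:
    - [[2,-0.4,0,0,0,-1,0.1],[4.5,-1,0,0,0,-2.5,0.1],[7,-1.5,0,0,0,-4,0.1],[9.5,-2,0,0,0,-5.5,0.1],[12,-2.5,0,0,0,-7,0.1],[14.5,-3.1,0,0,0,-8.5,0.1],[17,-3.6,1,0,0,-10,0.1],[19.3,-4.1,2,0,0,-10.9,0.1],[19.3,-4.1,3,0,0,-10.9,0.1],[19.3,-4.1,3,0,0,-10.9,0.1],[19.3,-4.1,3,0,0,-10.9,0.1],[19.3,-4.1,3,0,0,-10.9,0.1]]

```text
clock: 19.8
tool_pos: [0.6135, -0.1571, 0.0696]
orientation: [-180.0, 0.1, 4.4]
force: [-0.6, 0.0, 0.1]
opening: 0.0215
gripper_force: 30.0
```

```bash
python3 go.py .6147 -.1569 .0135 4.4
```

```text
t 19.8 shift cm [ 0.13 -0.01  5.61] turn [-0.   0.1  0. ]
```

play_rows:
  commands:
    - [[0,0,2,0,0,0,0.1],[0,0,3.5,0,0,0,0.1],[0,0,4.7,0,0,0,0.1],[0,0,5.3,0,0,0,0.1],[0,0,5.6,0,0,0,0.1],[0,0,5.6,0,0,0,0.1],[0,0,5.6,0,0,0,0.38],[0,0,5.6,0,0,0,0.38],[0,0,5.6,0,0,0,0.38],[0,0,5.6,0,0,0,0.38],[0,0,4,0,0,0,0.38],[0,0,2,0,0,0,0.38],[0,0,-1,0,0,0,0.38],[0,0,-4,0,0,0,0.6],[-4,0,-8,0,0,0,0.6],[-8,0,-12,0,0,0,0.6],[-12,0,-15,0,0,0,0.6],[-12,0,-15,0,0,0,0.6],[-12,0,-15,0,0,0,0.6],[-12,0,-15,0,0,0,0.6]]

```text
clock: 21.47
tool_pos: [0.4948, -0.1664, 0.2228]
orientation: [180.0, -0.3, 4.4]
force: [0.6, 0.7, -0.3]
opening: 0.0528
gripper_force: 0.0
```

```bash
python3 - <<'E'
from h import *; from plant import snapshot
for n in("scene","side"): np.savez(f"pics/{n}1.npz",**snapshot(n))
a=cv2.imread("pics/scene0.png")[:1]
s=np.load("pics/scene1.npz")["frame"][:,:,::-1]; t=np.load("pics/side1.npz")["frame"][:,:,::-1]
o=np.hstack([cv2.resize(s[140:460,90:560],(460,314)),cv2.resize(t[150:450,220:520],(314,314))]); 
o=np.vstack([o,np.zeros((0,774,3),np.uint8)]); cv2.imwrite("pics/end.png",cv2.resize(s[140:460,90:560],None,fx=1.7,fy=1.7,interpolation=cv2.INTER_CUBIC)); cv2.imwrite("pics/end_side.png",cv2.resize(t[150:450,220:520],None,fx=2,fy=2))
E
```

```text
(no output)
```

View pics/end.png

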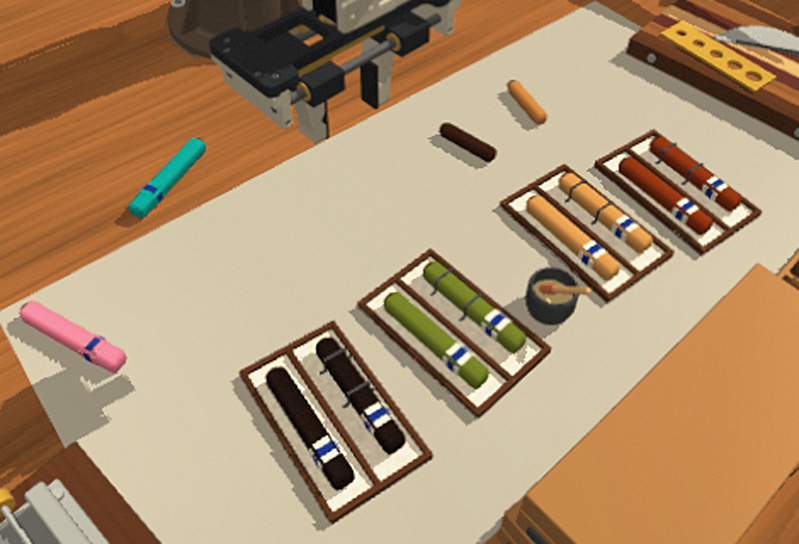

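View pics/end_side.png

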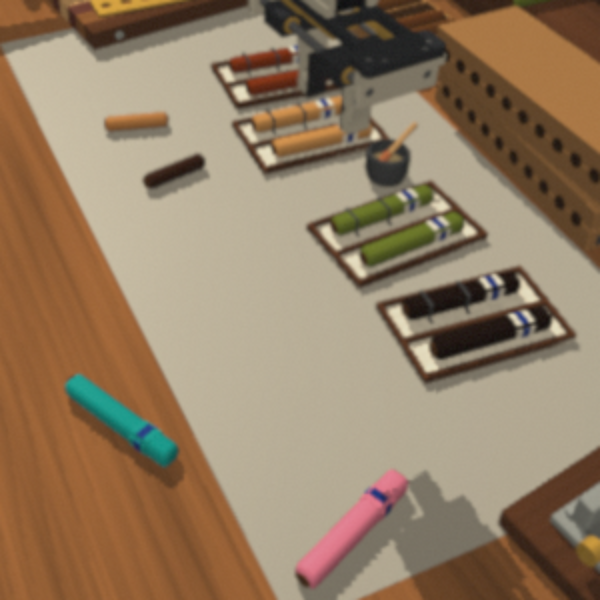

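All four long cigars lie flat in the matching lanes, bands at the samples' ends. In the scene crop they are black (310,425), green (437,340), tan (572,237) and red (665,195). The short cigars and look-alikes haven't moved.

```bash
python3 -c "
from plant import *
print(close_job())"
```

```text
the job is handed in; nothing more can be done
None
```

The job is handed in at about 21.5 s: all four long cigars lie in the lanes matching their colour, bands at the samples' ends, and the short cigars and look-alikes were left alone.

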